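Spice jars back to the mint shelf in the same order

ROBOT

A 6-joint arm with a two-finger parallel gripper is mounted at the origin on the work surface. World frame = base frame: x ahead of the robot, y to its left, z up, the work surface at z = 0. Lengths are in m, angles in rad, forces in N, time in s.
With the tool pointing down it reaches from about 0.375 to 0.975 m from the base axis. Payload 3.8 kg.
Tool frame: the origin (TCP) lies between the finger pads; the fingertips stand 11 mm ahead of it and the grasp point (between the pads) lies 8 mm behind it; z points along the fingers, y is the direction in which the jaws open and shut (so a half turn about z gives the same grasp; the last joint's range is limited). The gripper opens to 88 mm and grips with 3 to 60 N. Pads are 18 mm wide; open, the fingers measure 123 mm over their backs; the gripper's body (75 mm by 187 mm) begins 45 mm behind the grasp point.
Start: joints at [1.111, 0.264, 1.604, -0, 1.274, -0.037], TCP at [0.277, 0.616, 0.25] pointing down, gripper open.
Joint ranges: [-2.63, 2.63], [-0.94, 2.18], [0.31, 2.57], [-1.31, 4.45], [0, 2.66], [-2.55, 2.55]. Speed limits (rad/s): [2.57, 2.57, 3.14, 3.14, 3.14, 3.14].

INTERFACE

Orientations are given as a 3x3 rotation matrix whose columns are the frame's x, y, z axes.
In Python, from bench import env gives the robot as it stands. Calls block until the motion is done:
- env.move_to(position, orientation): joint-space move of the TCP to a pose.
- env.move_linear(position, velocity=0.15, rot=None, contact_N=None): straight line of the TCP; rot=None keeps the orientation; velocity is the mean speed in m/s. With contact_N (N) it stops when the force on the tool has changed by that much, and returns True; else False.
- env.move_j(angles): joint-space move.
- env.grip(opening): finger opening in m; the grip force is fixed at half the most; returns when the fingers have stopped.
- env.dwell(seconds).
- env.ik(position, orientation): joint angles nearest the present ones, or None.
- env.capture(name): name is "side" or "top" or "wrist"; returns the picture (384x512x3 uint8, red, green, blue); there is no depth.
- env.camera_info(name): a dict with "camera_matrix" (3x3 intrinsics, pixels), "origin" and "orientation" of the camera in the world; the wrist camera has in their place "mount" (4x4, takes a point from camera to tool coordinates, whose origin is the TCP and whose axes are the flange's). Camera axes: x right, y down, z forward; pixel columns grow to the right and rows downward; lengths in m; the calibration is good to about 2 mm. The wrist camera is an equidistant fisheye: a pixel r from the principal point sees the ray r / f radians off the axis. A picture is of the moment at which its call begins: read the wrist's pose just before it. camera_info takes no time and is no camera call.
A pose or a line that the arm cannot do raises env.Unreachable and nothing moves.
- env.job_done(): hands the job in, once; it reports no verdict.
Readings, each from a call of its own:
- env.read_time_s(): time.
- env.read_joint_positions(): joint angles.
- env.read_dq(): joint speeds.
- env.read_tau(): joint torques, N m.
- env.read_tcp_pos(): TCP position.
- env.read_ee_rot(): TCP orientation.
- env.read_contact_force(): force on the tool from outside, world axes, zero at the start.
- env.read_ft_torque(): the same for the moment, N m.
- env.read_grip_width(): finger opening in m.
Only numpy, scipy, OpenCV 4.12 (cv2) and the standard library are available. Lean on these libraries where they do the work, as an engineer would, in place of code of your own. Each camera call takes 0.05 s, during which the arm holds its last target.

TASK

The four refilled spice jars stand in a row on the wooden tray, each in front of the refill tin with a lid of its own colour. Move them to the mint-green spice shelf, one gently set down upright in the middle of each round cork seat, in the same left-to-right order as they stand on the tray now. Don't knock any jar over, and leave the tins standing where they are.

Things in the scene. Friction and masses are not known exactly. Their poses are not given: they have to be found in the camera images.
- jar_red: Loose spice jar: closed cream stoneware cylinder with a red lid of the same width, 44 mm diameter, 88 mm high, about 0.17 kg; lid and jar are one piece, straight-sided. Origin: centre of its underside; z up along the jar. Starts upright on the wooden tray (floor 8 mm above the worktop), in the front row.
- jar_yellow: Loose spice jar: closed cream stoneware cylinder with a yellow lid of the same width, 44 mm diameter, 88 mm high, about 0.17 kg; lid and jar are one piece, straight-sided. Origin: centre of its underside; z up along the jar. Starts upright on the wooden tray (floor 8 mm above the worktop), in the front row.
- jar_blue: Loose spice jar: closed cream stoneware cylinder with a blue lid of the same width, 44 mm diameter, 88 mm high, about 0.17 kg; lid and jar are one piece, straight-sided. Origin: centre of its underside; z up along the jar. Starts upright on the wooden tray (floor 8 mm above the worktop), in the front row.
- jar_black: Loose spice jar: closed cream stoneware cylinder with a black lid of the same width, 44 mm diameter, 88 mm high, about 0.17 kg; lid and jar are one piece, straight-sided. Origin: centre of its underside; z up along the jar. Starts upright on the wooden tray (floor 8 mm above the worktop), in the front row.
- tin_red: Refill tin, stays where it is: square aluminium tin with a red lid, 56 x 56 mm, 78 mm high, loose, about 0.28 kg. Origin: centre of its underside; axes parallel to the tray's. Stands on the tray floor in the back row (away from the robot), about 105 mm behind the jar of its colour, centre to centre; neighbouring tins are 70 mm apart.
- tin_yellow: Refill tin, stays where it is: square aluminium tin with a yellow lid, 56 x 56 mm, 78 mm high, loose, about 0.28 kg. Origin: centre of its underside; axes parallel to the tray's. Stands on the tray floor in the back row (away from the robot), about 105 mm behind the jar of its colour, centre to centre; neighbouring tins are 70 mm apart.
- tin_blue: Refill tin, stays where it is: square aluminium tin with a blue lid, 56 x 56 mm, 78 mm high, loose, about 0.28 kg. Origin: centre of its underside; axes parallel to the tray's. Stands on the tray floor in the back row (away from the robot), about 105 mm behind the jar of its colour, centre to centre; neighbouring tins are 70 mm apart.
- tin_black: Refill tin, stays where it is: square aluminium tin with a black lid, 56 x 56 mm, 78 mm high, loose, about 0.28 kg. Origin: centre of its underside; axes parallel to the tray's. Stands on the tray floor in the back row (away from the robot), about 105 mm behind the jar of its colour, centre to centre; neighbouring tins are 70 mm apart.
- seat1: Seat 1 of 4 on the mint-green spice shelf, counted from its left (+y) end: fixed round cork disc, 58 mm wide, 2 mm thick, 70 mm from the next. Origin: centre of its underside, on the deck 60 mm above the worktop (jars stand 62 mm above it). x: away from the robot; y: left along the row. Deck 124 mm deep; 9 mm lips along front and back, 54 mm from the centres; end boards 18 mm above the deck.
- seat2: Seat 2 of 4 on the mint-green spice shelf, counted from its left (+y) end: fixed round cork disc, 58 mm wide, 2 mm thick, 70 mm from the next. Origin: centre of its underside, on the deck 60 mm above the worktop (jars stand 62 mm above it). x: away from the robot; y: left along the row. Deck 124 mm deep; 9 mm lips along front and back, 54 mm from the centres; end boards 18 mm above the deck.
- seat3: Seat 3 of 4 on the mint-green spice shelf, counted from its left (+y) end: fixed round cork disc, 58 mm wide, 2 mm thick, 70 mm from the next. Origin: centre of its underside, on the deck 60 mm above the worktop (jars stand 62 mm above it). x: away from the robot; y: left along the row. Deck 124 mm deep; 9 mm lips along front and back, 54 mm from the centres; end boards 18 mm above the deck.
- seat4: Seat 4 of 4 on the mint-green spice shelf, counted from its left (+y) end: fixed round cork disc, 58 mm wide, 2 mm thick, 70 mm from the next. Origin: centre of its underside, on the deck 60 mm above the worktop (jars stand 62 mm above it). x: away from the robot; y: left along the row. Deck 124 mm deep; 9 mm lips along front and back, 54 mm from the centres; end boards 18 mm above the deck.
- tray: Fixed dark wooden filling tray, 218 x 318 mm, floor 8 mm thick, rim 18 mm high, end grips to 28 mm. Origin: underside of its middle; x axis away from the robot, y axis to the left along the rows. The four jars stand in a row along y 50 mm in front of the middle (towards the robot), 70 mm apart; the tins stand in a row 55 mm behind the middle. Tray and shelf stand side by side.

How it is judged:
At the end, for the whole second after the job is handed in: All four jars are released and at rest on the mint shelf, upright (within 0.12 rad), each standing on a cork seat within 12 mm of its centre, in the same left-to-right order as the refill tins of their colours on the tray (the leftmost tin's jar on seat 1, and so on) (((y of tin_red in the frame of tray between 0.07 and 0.14 m and horizontal distance between jar_red and seat1 below 0.012 m) or (y of tin_red in the frame of tray between 0 and 0.07 m and horizontal distance between jar_red and seat2 below 0.012 m) or (y of tin_red in the frame of tray between -0.07 and 0 m and horizontal distance between jar_red and seat3 below 0.012 m) or (y of tin_red in the frame of tray between -0.14 and -0.07 m and horizontal distance between jar_red and seat4 below 0.012 m)) and height (world z) of jar_red between 0.057 and 0.068 m and angle between each of jar_red, jar_yellow, jar_blue, jar_black's own z axis and vertical below 0.12 rad and linear speed of each of jar_red, jar_yellow, jar_blue, jar_black below 0.02 m/s and angular speed of each of jar_red, jar_yellow, jar_blue, jar_black below 0.2 rad/s and ((y of tin_yellow in the frame of tray between 0.07 and 0.14 m and horizontal distance between jar_yellow and seat1 below 0.012 m) or (y of tin_yellow in the frame of tray between 0 and 0.07 m and horizontal distance between jar_yellow and seat2 below 0.012 m) or (y of tin_yellow in the frame of tray between -0.07 and 0 m and horizontal distance between jar_yellow and seat3 below 0.012 m) or (y of tin_yellow in the frame of tray between -0.14 and -0.07 m and horizontal distance between jar_yellow and seat4 below 0.012 m)) and height (world z) of jar_yellow between 0.057 and 0.068 m and ((y of tin_blue in the frame of tray between 0.07 and 0.14 m and horizontal distance between jar_blue and seat1 below 0.012 m) or (y of tin_blue in the frame of tray between 0 and 0.07 m and horizontal distance between jar_blue and seat2 below 0.012 m) or (y of tin_blue in the frame of tray between -0.07 and 0 m and horizontal distance between jar_blue and seat3 below 0.012 m) or (y of tin_blue in the frame of tray between -0.14 and -0.07 m and horizontal distance between jar_blue and seat4 below 0.012 m)) and height (world z) of jar_blue between 0.057 and 0.068 m and ((y of tin_black in the frame of tray between 0.07 and 0.14 m and horizontal distance between jar_black and seat1 below 0.012 m) or (y of tin_black in the frame of tray between 0 and 0.07 m and horizontal distance between jar_black and seat2 below 0.012 m) or (y of tin_black in the frame of tray between -0.07 and 0 m and horizontal distance between jar_black and seat3 below 0.012 m) or (y of tin_black in the frame of tray between -0.14 and -0.07 m and horizontal distance between jar_black and seat4 below 0.012 m)) and height (world z) of jar_black between 0.057 and 0.068 m); the robot touches nothing.
It fails at once if a refill tin was moved by more than 15 mm (distance of any of tin_red, tin_yellow, tin_blue, tin_black from where it was at the start of the episode above 0.015 m).
It fails at once if a jar was knocked over (leans more than 0.7 rad) (angle between any of jar_red, jar_yellow, jar_blue, jar_black's own z axis and vertical above 0.7 rad).
It fails at once if a jar was dropped rather than set down (falling faster than 0.5 m/s, about 13 mm of free fall, out of the fingers) ((contact force between jar_red and the fingers below 0.2 N and linear speed of jar_red above 0.5 m/s) or (contact force between jar_yellow and the fingers below 0.2 N and linear speed of jar_yellow above 0.5 m/s) or (contact force between jar_blue and the fingers below 0.2 N and linear speed of jar_blue above 0.5 m/s) or (contact force between jar_black and the fingers below 0.2 N and linear speed of jar_black above 0.5 m/s)).
It also fails if it takes over 106 s, if anything falls off the work surface, if the arm or the gripper's body presses on something with over 40 N, if the wrist force passes 120 N, or if a joint passes its speed limit or range.

## Working session

There is one attempt and no reset: what is moved stays moved. The work goes in short steps, each a Python script; the robot and the scene stay as the last script left them, time stands still between calls to the robot, and variables do not carry over. Pictures are saved under pics/ and viewed, and the job is handed in when it is done.

```bash
ls; mkdir -p pics; python3 - <<'E'
from bench import env
import cv2
for n in ("side","top","wrist"):
    im=env.capture(n); cv2.imwrite(f"pics/{n}0.png",im[...,::-1])
    print(n,env.camera_info(n))
print(env.read_time_s(),env.read_tcp_pos(),env.read_ee_rot())
E
```

```text
pics
side {'camera_matrix': array([[465.52807273,   0.        , 248.47925043],
       [  0.        , 465.52807273, 183.70750415],
       [  0.        ,   0.        ,   1.        ]]), 'origin': array([ 0.4595042 , -0.71947217,  0.91139189]), 'orientation': array([[ 0.98862237, -0.11162471,  0.1008253 ],
       [-0.15040962, -0.74101262,  0.65442895],
       [ 0.00166238, -0.66214819, -0.74937108]])}
top {'camera_matrix': array([[401.70874369,   0.        , 256.77679389],
       [  0.        , 401.70874369, 187.18992416],
       [  0.        ,   0.        ,   1.        ]]), 'origin': array([ 0.33773778, -0.00493378,  1.12469226]), 'orientation': array([[-9.37011781e-03, -9.77620172e-01,  2.10168979e-01],
       [-9.99955644e-01,  8.96025370e-03, -2.90231903e-03],
       [ 9.54198256e-04, -2.10186852e-01, -9.77660768e-01]])}
wrist {'camera_matrix': array([[297.31863964,   0.        , 251.58500964],
       [  0.        , 297.31863964, 191.52699309],
       [  0.        ,   0.        ,   1.        ]]), 'mount': array([[-6.22995702e-04, -9.60450556e-01, -2.78449890e-01,
         7.06169382e-02],
       [ 9.99999755e-01, -5.09136682e-04, -4.81217429e-04,
        -3.71230009e-05],
       [ 3.20416494e-04, -2.78450122e-01,  9.60450637e-01,
        -1.35689941e-01],
       [ 0.00000000e+00,  0.00000000e+00,  0.00000000e+00,
         1.00000000e+00]])}
0.15 [0.27670236 0.6151015  0.24868039] [[-9.11957233e-01  4.10284532e-01 -7.79823014e-04]
 [ 4.10285267e-01  9.11955891e-01 -1.56614936e-03]
 [ 6.85973357e-05 -1.74821113e-03 -9.99998470e-01]]
```

View pics/side0.png

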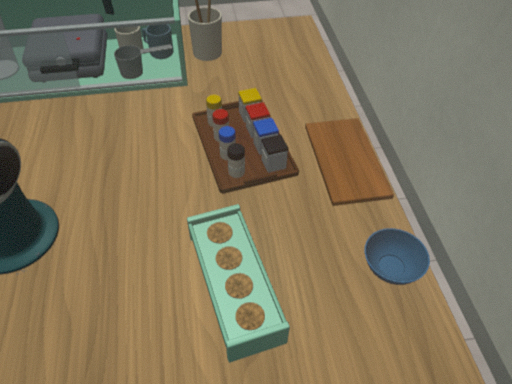

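View pics/top0.png

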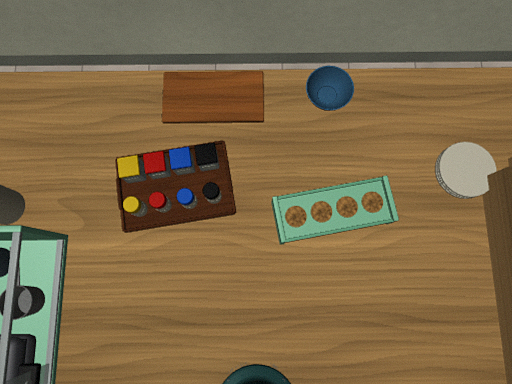

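View pics/wrist0.png

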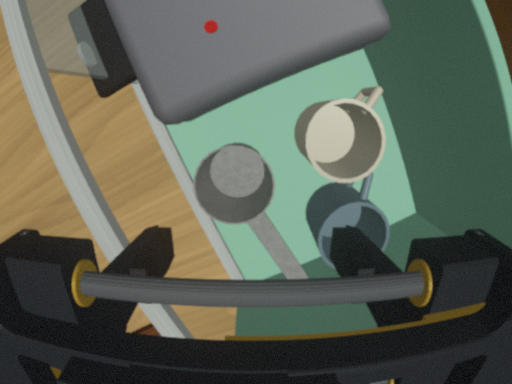

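The side view shows the tray at about (245,140) and the shelf at about (237,280). In the top view the left-to-right order is yellow, red, blue, black, with jar lids near (131,204), (157,200), (185,196) and (211,190), and seats near (295,216) to (372,202). I'll enlarge crops to get better pixel positions and to see the green structure near the gripper.

```bash
python3 - <<'E'
import cv2
t=cv2.imread("pics/top0.png");s=cv2.imread("pics/side0.png")
def c(im,x0,y0,x1,y1,k,n):
    o=cv2.resize(im[y0:y1,x0:x1],None,fx=k,fy=k,interpolation=cv2.INTER_CUBIC)
    for x in range((x0+9)//10*10,x1,10): cv2.line(o,((x-x0)*k,0),((x-x0)*k,4 if x%50 else 12),(255,255,255),1)
    for y in range((y0+9)//10*10,y1,10): cv2.line(o,(0,(y-y0)*k),(4 if y%50 else 12,(y-y0)*k),(255,255,255),1)
    cv2.imwrite("pics/"+n,o)
c(t,110,135,240,235,6,"top_tray.png"); c(t,265,170,405,250,5,"top_shelf.png")
c(s,185,80,305,195,5,"side_tray.png"); c(s,180,200,300,360,3,"side_shelf.png")
c(s,0,0,240,110,3,"side_green.png")
E
```

```text
(no output)
```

View pics/top_tray.png

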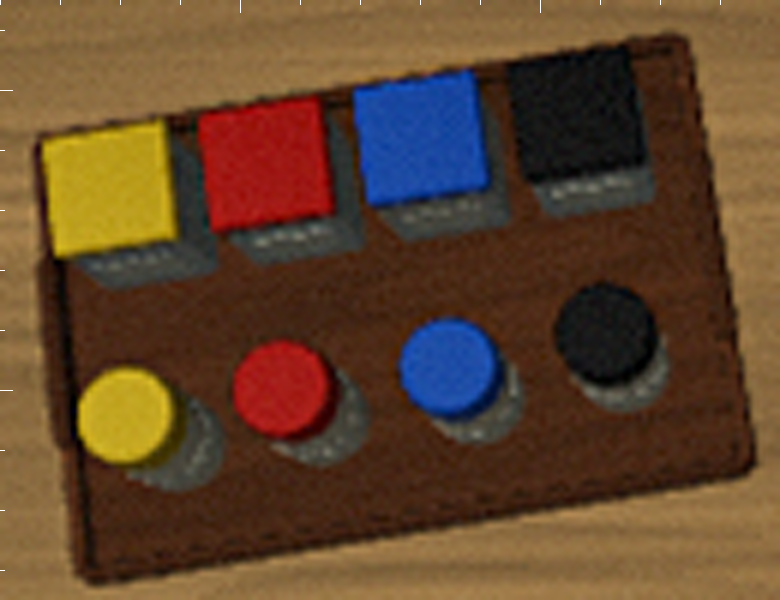

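View pics/top_shelf.png

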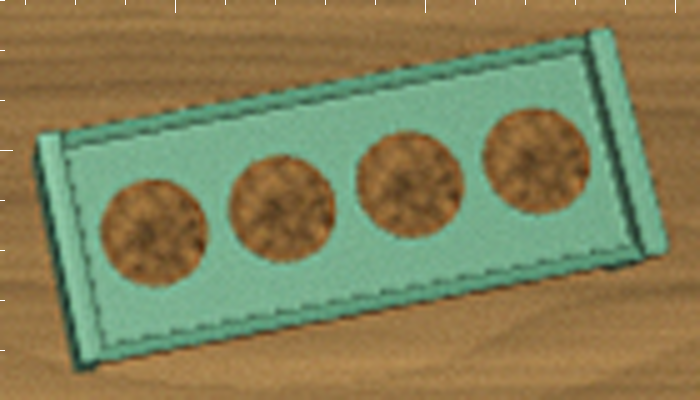

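View pics/side_tray.png

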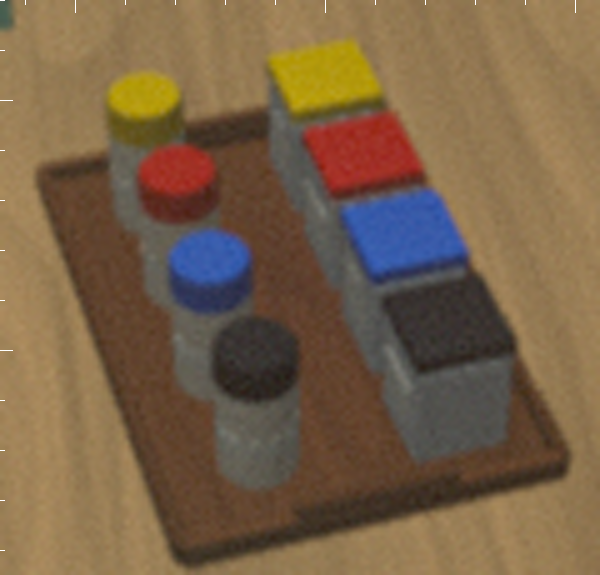

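View pics/side_shelf.png

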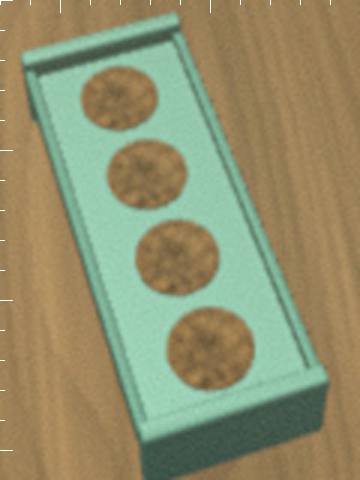

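View pics/side_green.png

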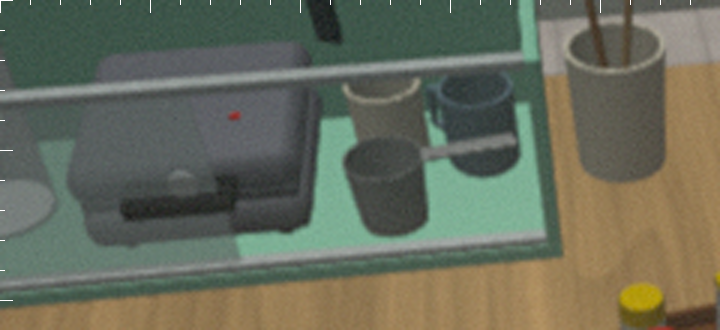

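The top view shows all four tins and jars in matching order. The side view shows the gripper beside a green cupboard with two grey rails, so I need to know where the gripper sits relative to it before I move.

```bash
cat > h.py <<'E'
import numpy as np, cv2
from bench import env
def proj(n,p):
    i=env.camera_info(n);R=i["orientation"];q=R.T@(np.asarray(p,float)-i["origin"]);u=i["camera_matrix"]@q
    return u[:2]/u[2]
def ray(n,px):
    i=env.camera_info(n);d=i["orientation"]@np.linalg.inv(i["camera_matrix"])@np.array([px[0],px[1],1.]);return i["origin"],d/np.linalg.norm(d)
def tri(rays):
    A=np.zeros((3,3));b=np.zeros(3)
    for o,d in rays:
        P=np.eye(3)-np.outer(d,d);A+=P;b+=P@o
    x=np.linalg.solve(A,b)
    return x,max(np.linalg.norm((np.eye(3)-np.outer(d,d))@(x-o)) for o,d in rays)
def onz(n,px,z):
    o,d=ray(n,px);return o+d*(z-o[2])/d[2]
def wray(px,pos,R):
    i=env.camera_info("wrist");K=i["camera_matrix"];M=i["mount"]
    v=np.array([px[0]-K[0,2],px[1]-K[1,2]]);r=np.linalg.norm(v);th=r/K[0,0]
    d=np.array([*(v/r*np.sin(th)),np.cos(th)])
    return pos+R@M[:3,3], R@(M[:3,:3]@d)
def wproj(p,pos,R):
    i=env.camera_info("wrist");K=i["camera_matrix"];M=i["mount"]
    q=M[:3,:3].T@(R.T@(np.asarray(p)-pos)-M[:3,3]);r=np.hypot(q[0],q[1]);th=np.arctan2(r,q[2])
    return q[:2]/r*th*K[0,0]+K[:2,2]
E
python3 - <<'E'
from h import *
import cv2
p=env.read_tcp_pos()
for z in(0,.1,.2): print(proj("top",p+[0,0,z]),proj("side",p+[0,0,z]))
# tray/ shelf
T={'y':(131.0,204.2),'r':(157.3,200),'b':(185,196.2),'k':(211,190.7)}
S={'y':(214,99.6),'r':(220.7,114),'b':(227.3,131.5),'k':(236.3,150.5)}
for k in T: print(k,tri([ray("top",T[k]),ray("side",S[k])]))
TT=[(295.7,216.6),(321.4,211.8),(347,207),(372.4,202)]
SS=[(219.7,232.7),(229,258),(239,286),(250,316)]
for a,b in zip(TT,SS): print('seat',tri([ray("top",a),ray("side",b)]))
# tins: lid centres
Tt={'y':(128.2,166.2),'r':(154.3,161.9),'b':(180.3,158),'k':(206,153.6)}
St={'y':(250.2,95.5),'r':(257.7,110.5),'b':(266,127),'k':(274.5,144.5)}
for k in Tt: print('tin',k,tri([ray("top",Tt[k]),ray("side",St[k])]))
t=cv2.imread("pics/top0.png")
cv2.imwrite("pics/top_left.png",cv2.resize(t[180:384,0:150],None,fx=3,fy=3,interpolation=cv2.INTER_CUBIC))
w=cv2.imread("pics/wrist0.png")
E
```

```text
[-39.21287702 306.17875743] [116.71337074   1.25415398]
[-78.0536187  310.46568136] [109.03945749 -33.60113111]
[-128.64558065  316.04960903] [100.40846152 -72.80353223]
y (array([0.51963355, 0.32059788, 0.09136605]), np.float64(0.002085142205963192))
r (array([0.53020973, 0.25171818, 0.09496827]), np.float64(0.002815338992911187))
b (array([0.53951389, 0.17986451, 0.0948554 ]), np.float64(0.0026830350553393068))
k (array([0.55435672, 0.11283146, 0.08896994]), np.float64(0.002275918961148155))
seat (array([ 0.48697647, -0.11104622,  0.06002814]), np.float64(0.0016060729619119937))
seat (array([ 0.49926568, -0.1801165 ,  0.06063686]), np.float64(0.0016870774933783277))
seat (array([ 0.51144345, -0.2494065 ,  0.06046793]), np.float64(0.0014795539501856903))
seat (array([ 0.52384779, -0.318058  ,  0.06208262]), np.float64(0.0011910524401386223))
tin y (array([0.62492414, 0.33728329, 0.08069045]), np.float64(0.0018275358209433664))
tin r (array([0.63546736, 0.26726947, 0.08190683]), np.float64(0.0013771909808236425))
tin b (array([0.64624515, 0.19785216, 0.08087061]), np.float64(0.0015664083446421243))
tin k (array([0.65699684, 0.12855527, 0.0809869 ]), np.float64(0.0006439309751286496))
```

View pics/top_left.png

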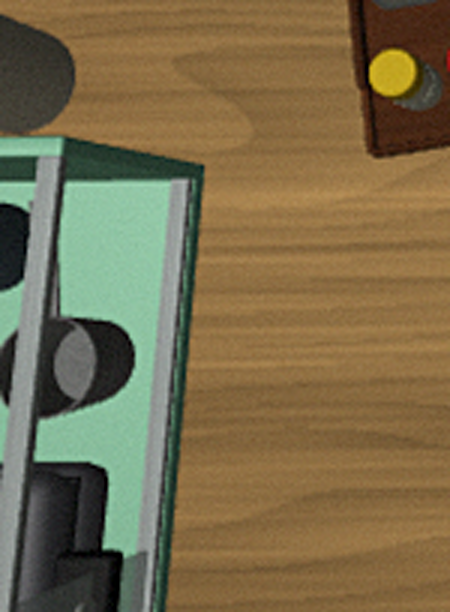

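```bash
python3 - <<'E'
from h import *
import itertools
print('toprail end',tri([ray("top",(16,232)),ray("side",(176,20))]))
print('lowrail end',tri([ray("top",(60,240)),ray("side",(182,79))]))
# points along rail: intersect plane from side-line with top ray
def linept(n1,a,b,n2,px):
    o,d1=ray(n1,a);_,d2=ray(n1,b);n=np.cross(d1,d2);o2,d=ray(n2,px);return o2+d*(n@(o-o2))/(n@d)
print('toprail far', linept("side",(0,33),(175,20),"top",(5,360)))
print('lowrail far', linept("side",(0,95),(182,79),"top",(52,375)))
print('corner frame outer', tri([ray("top",(67,236)),ray("side",(187,84))]))
p=env.read_tcp_pos();R=env.read_ee_rot()
print(env.camera_info("wrist")["mount"][:3,3]@R.T+p)
E
```

```text
toprail end (array([0.43762408, 0.53575179, 0.21938052]), np.float64(0.0034290243162636573))
lowrail end (array([0.43473027, 0.5323153 , 0.01849948]), np.float64(0.0021546469743815937))
toprail far [0.16629113 0.52125516 0.22882369]
lowrail far [0.09212333 0.51347194 0.03273785]
corner frame outer (array([0.44768839, 0.52005179, 0.00628004]), np.float64(0.0031978083441941505))
[0.21239331 0.64425325 0.38437503]
```

Top and side rays meet within 3 mm. Jar lids come out at z≈0.09–0.095 (expected 0.096), seats at 0.060–0.062 and tins at 0.081 (expected 0.086). The cupboard is open-topped with a rail at y≈0.53, z≈0.22, and the fingers are just above it, so I'll lift straight up first. Then I'll go above the jars for a wrist check.

```bash
cat >> h.py <<'E'
def rot(a):
    c,s=np.cos(a),np.sin(a);return np.array([[-s,c,0],[c,s,0],[0,0,-1.]])
E
python3 - <<'E'
from h import *
T={'y':(131.0,204.2),'r':(157.3,200),'b':(185,196.2),'k':(211,190.7)}
S={'y':(214,99.6),'r':(220.7,114),'b':(227.3,131.5),'k':(236.3,150.5)}
for k in T: print(k,onz("top",T[k],.096)[:2],onz("side",S[k],.096)[:2])
print(env.move_linear([*env.read_tcp_pos()[:2],0.36],contact_N=15))
a=np.arctan2(.0321,.2087)
env.move_to([0.50,0.22,0.30],rot(a))
print(env.read_time_s())
pos,R=env.read_tcp_pos(),env.read_ee_rot()
cv2.imwrite("pics/wr1.png",env.capture("wrist")[...,::-1]);np.savez("wr1",pos=pos,R=R)
print(pos,R)
env.move_linear([0.50,-0.22,0.30],velocity=0.25)
pos,R=env.read_tcp_pos(),env.read_ee_rot()
cv2.imwrite("pics/wr2.png",env.capture("wrist")[...,::-1]);np.savez("wr2",pos=pos,R=R)
print(pos,env.read_time_s())
E
```

```text
y [0.51672249 0.31879869] [0.52134574 0.31545735]
r [0.52717147 0.25104471] [0.53291115 0.25144634]
b [0.53657326 0.17930029] [0.54206661 0.17947123]
k [0.55058885 0.11176064] [0.55579689 0.10641845]
False
2.7083
[0.49997577 0.22087178 0.30021383] [[-1.53308544e-01  9.88178327e-01  2.91781376e-04]
 [ 9.88178259e-01  1.53308380e-01  5.18748473e-04]
 [ 4.67883468e-04  3.67860585e-04 -9.99999823e-01]]
[ 0.50002997 -0.21913713  0.30001183] 4.7167
```

View pics/wr1.png

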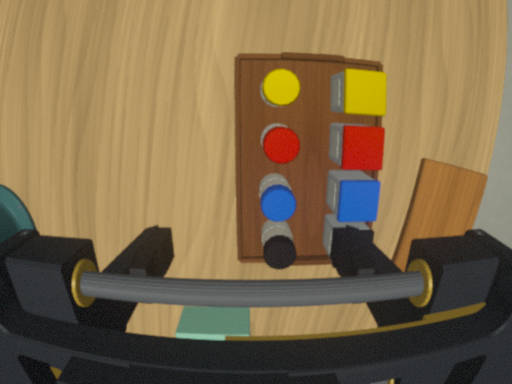

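View pics/wr2.png

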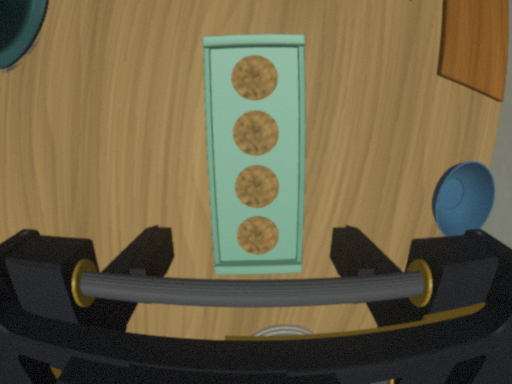

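Wrist picture 1 shows lid tops at about (281,87), (281,145), (277,203) and (279,251). Picture 2 shows the seats at (254,77), (256,132), (257,186) and (258,236), with the shelf empty.

```bash
python3 - <<'E'
from h import *
w1=np.load("wr1.npz");w2=np.load("wr2.npz")
def wz(px,w,z):
    o,d=wray(px,w["pos"],w["R"]);return (o+d*(z-o[2])/d[2])[:2]
T={'y':(131.0,204.2),'r':(157.3,200),'b':(185,196.2),'k':(211,190.7)}
S={'y':(214,99.6),'r':(220.7,114),'b':(227.3,131.5),'k':(236.3,150.5)}
W={'y':(281,86.5),'r':(281.5,145),'b':(277.5,203),'k':(279,251)}
for k in W: print(k,wz(W[k],w1,.096),onz("top",T[k],.096)[:2],tri([ray("top",T[k]),ray("side",S[k]),wray(W[k],w1["pos"],w1["R"])]))
TT=[(295.7,216.6),(321.4,211.8),(347,207),(372.4,202)]
SS=[(219.7,232.7),(229,258),(239,286),(250,316)]
WW=[(254.5,77.5),(256,132.5),(257,186.5),(258,236)]
for a,b,c in zip(TT,SS,WW): print('seat',wz(c,w2,.062),onz("top",a,.062)[:2],tri([ray("top",a),ray("side",b),wray(c,w2["pos"],w2["R"])]))
E
python3 - <<'E'
import cv2
t=cv2.imread("pics/wr1.png")
cv2.imwrite("pics/wr1c.png",cv2.resize(t[45:275,225:395],None,fx=2.5,fy=2.5,interpolation=cv2.INTER_CUBIC))
E
```

```text
y [0.51895134 0.32060692] [0.51672249 0.31879869] (array([0.519571  , 0.32087909, 0.09108343]), np.float64(0.0021749367509801072))
r [0.53054287 0.25424153] [0.52717147 0.25104471] (array([0.53060281, 0.25321036, 0.09319602]), np.float64(0.0031479087182803493))
b [0.5381451  0.18438221] [0.53657326 0.17930029] (array([0.53955219, 0.18195082, 0.09190305]), np.float64(0.003134671741844047))
k [0.55200734 0.1205645 ] [0.55058885 0.11176064] (array([0.554492  , 0.11453904, 0.08615069]), np.float64(0.002687727917285367))
seat [ 0.48773126 -0.11066343] [ 0.48509471 -0.11103226] (array([ 0.48724167, -0.11077122,  0.0597191 ]), np.float64(0.0018839934031503638))
seat [ 0.50021492 -0.17889549] [ 0.49736865 -0.18006735] (array([ 0.4996454 , -0.17964823,  0.0599355 ]), np.float64(0.00210158623159532))
seat [ 0.51241585 -0.24804189] [ 0.50970899 -0.24919416] (array([ 0.51186422, -0.24907697,  0.05975052]), np.float64(0.0018951052895748316))
seat [ 0.52495704 -0.31760974] [ 0.52266334 -0.31818288] (array([ 0.52426058, -0.31793333,  0.06168315]), np.float64(0.001571827867733309))
```

View pics/wr1c.png

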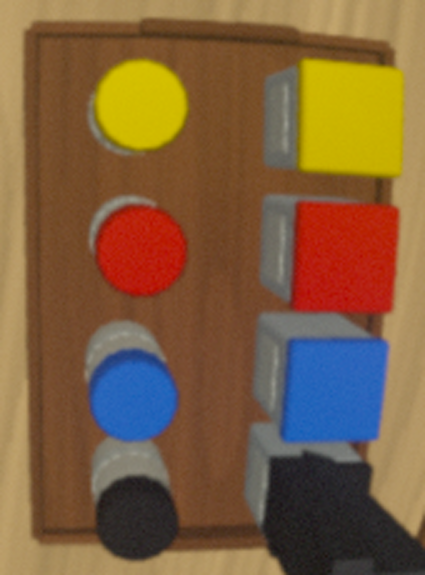

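Seats from all three cameras agree within 2–3 mm. The black jar's y disagrees by up to 8 mm because it is seen obliquely, so I'll take one more wrist view with the camera above the blue and black jars.

```bash
python3 - <<'E'
from h import *
a=np.arctan2(.0321,.2087)
env.move_to([0.52,0.07,0.30],rot(a))
pos,R=env.read_tcp_pos(),env.read_ee_rot()
im=env.capture("wrist")[...,::-1]
cv2.imwrite("pics/wr3.png",im);np.savez("wr3",pos=pos,R=R)
cv2.imwrite("pics/wr3c.png",cv2.resize(im[20:270,200:370],None,fx=2.3,fy=2.3,interpolation=cv2.INTER_CUBIC))
print(env.read_time_s())
E
```

```text
5.8833
```

View pics/wr3c.png

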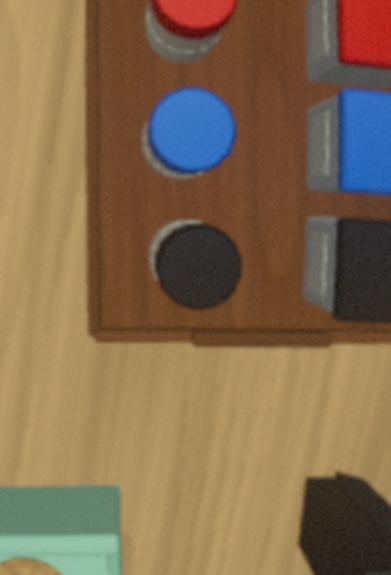

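In the full image the blue lid centre is at (283,76.5) and the black one at (286.5,135).

```bash
python3 - <<'E'
from h import *
w1=np.load("wr1.npz");w3=np.load("wr3.npz")
r=lambda px,w:wray(px,w["pos"],w["R"])
def wz(px,w,z):
    o,d=r(px,w);return (o+d*(z-o[2])/d[2])[:2]
T={'b':(185,196.2),'k':(211,190.7)};S={'b':(227.3,131.5),'k':(236.3,150.5)}
A={'b':(277.5,203),'k':(279,251.5)};B={'b':(283,76.5),'k':(286.5,135.2)}
for k in T:
    print(k,wz(B[k],w3,.096),wz(A[k],w1,.096),tri([r(A[k],w1),r(B[k],w3)]),tri([ray("top",T[k]),ray("side",S[k]),r(A[k],w1),r(B[k],w3)]))
E
```

```text
b [0.53962185 0.18069553] [0.5381462  0.18438381] (array([0.53988736, 0.18167929, 0.08724121]), np.float64(0.0004971187269875594)) (array([0.53965649, 0.18172214, 0.09192281]), np.float64(0.0030955931186260693))
k [0.55446934 0.11471255] [0.55214697 0.11984766] (array([0.55523701, 0.11370891, 0.08371865]), np.float64(0.0008345985793876036)) (array([0.55476106, 0.11417404, 0.08667042]), np.float64(0.002549610860766251))
```

Jar centres: black (.5547,.1143), blue (.5397,.1812), red (.5304,.2530), yellow (.5195,.3207). The spacing is 69–72 mm against the stated 70. I'll start with black to seat 4, and check after the grasp.

```bash
cat >> h.py <<'E'
AT=np.arctan2(.0321,.2087); AS=np.arctan2(.0369,.207)
J={'k':(.5547,.1143),'b':(.5397,.1812),'r':(.5304,.2530),'y':(.5195,.3207)}
Q={'k':(.5245,-.3178),'b':(.5121,-.2488),'r':(.4999,-.1795),'y':(.4875,-.1109)}
ZG=0.056
def pick(k):
    x,y=J[k]
    env.move_to([x,y,0.16],rot(AT)); env.grip(0.075)
    hit=env.move_linear([x,y,ZG],velocity=0.08,contact_N=10)
    print('pick hit',hit,env.read_tcp_pos())
    if hit: return False
    env.grip(0.03)
    w=env.read_grip_width(); print('width',w)
    if not .040<w<.048: return False
    env.move_linear([x,y,ZG+.02],velocity=0.05)
    env.move_linear([x,y,0.21],velocity=0.15)
    print('lifted',env.read_grip_width(),env.read_contact_force(),env.read_time_s()); return True
def place(k):
    x,y=Q[k]; z=ZG+.054
    env.move_to([x,y,0.21],rot(AS)); 
    env.move_linear([x,y,z+.015],velocity=0.1)
    env.dwell(.2)
    h=env.move_linear([x,y,z-.004],velocity=0.02,contact_N=4)
    print('place',h,env.read_tcp_pos(),env.read_contact_force(),env.read_time_s()); return h
def release(k):
    x,y=Q[k]
    env.grip(0.075); p=env.read_tcp_pos()
    env.move_linear([*p[:2],0.24],velocity=0.12)
    print('released',env.read_time_s())
E
python3 - <<'E'
from h import *
print(pick('k'))
cv2.imwrite("pics/s1.png",env.capture("side")[...,::-1])
E
```

```text
pick hit False [0.55532452 0.11440867 0.05671072]
width 0.04339733502339919
lifted 0.04361149952480904 [-0.53775328 -0.76533053 -0.95571305] 10.5417
True
```

View pics/s1.png

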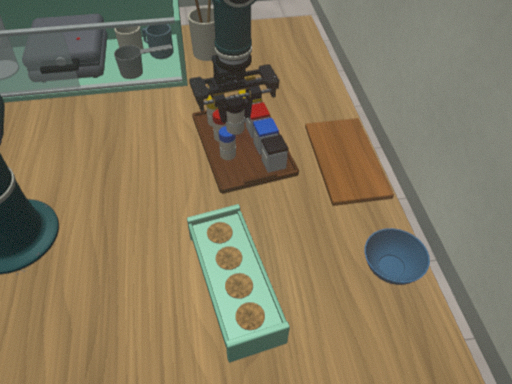

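The picture shows the black jar held upright in the jaws at about (235,110), with the tins undisturbed. The grip width of 43.5 mm fits a 44 mm jar. Placing it now.

```bash
python3 - <<'E'
from h import *
h=place('k')
if h or True:
    cv2.imwrite("pics/s2.png",env.capture("side")[...,::-1])
E
```

```text
place True [ 0.52432572 -0.31768047  0.11012258] [-1.4058978   0.13962654  3.52795579] 14.1
```

View pics/s2.png

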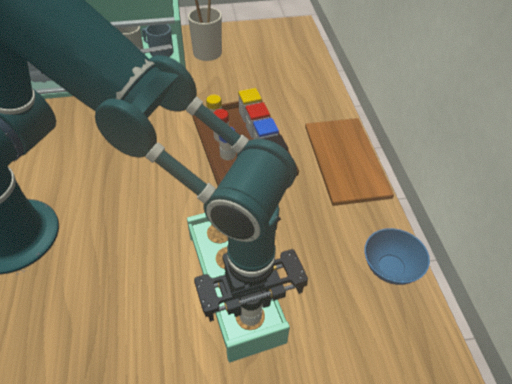

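The set-down contact came at exactly the expected height (0.110), and the jar stands on seat 4 near (250,315). I'll release, then look from the wrist and the side.

```bash
python3 - <<'E'
from h import *
release('k')
env.move_to([.53,-.24,.30],rot(AS))
pos,R=env.read_tcp_pos(),env.read_ee_rot()
im=env.capture("wrist")[...,::-1];np.savez("wr4",pos=pos,R=R)
cv2.imwrite("pics/wr4.png",im)
pp=wproj([*Q['k'],.150],pos,R);print(pp)
E
```

```text
released 16.0167
[232.82671602 248.58386363]
```

View pics/wr4.png

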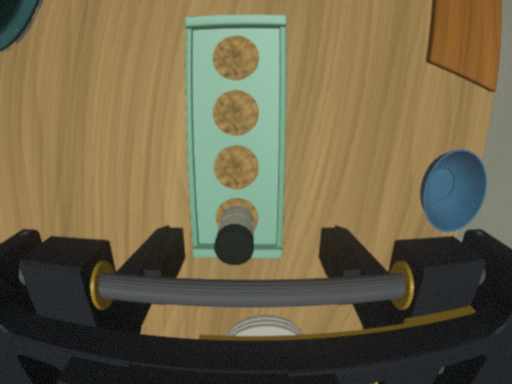

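The black jar stands upright on seat 4. Its lid is at (235,243) against a predicted (233,248), which matches the oblique-ray bias seen before, and its base looks centred on the cork. Continuing with blue, then red and yellow, stopping on any anomaly.

```bash
python3 - <<'E'
from h import *
for k in 'br':
    if not pick(k): break
    if not place(k): break
    release(k)
pos=env.read_tcp_pos()
cv2.imwrite("pics/t3.png",env.capture("top")[...,::-1]);cv2.imwrite("pics/s3.png",env.capture("side")[...,::-1])
E
```

```text
pick hit False [0.54028344 0.18136477 0.05670044]
width 0.043454768795984436
lifted 0.043066200525579 [ 0.07139765 -0.08053399 -1.7020194 ] 22.0083
place True [ 0.51190166 -0.24867171  0.11008667] [-0.05107124  0.89377397  4.33862778] 25.5083
released 27.375
pick hit False [0.53096206 0.25322753 0.05671538]
width 0.04365262222460675
lifted 0.043445384471353064 [-0.82100285  0.26158815 -1.47986165] 33.05
place True [ 0.49965871 -0.17942175  0.1100583 ] [0.99764268 0.42641862 3.77764745] 36.5583
released 38.425
```

View pics/s3.png

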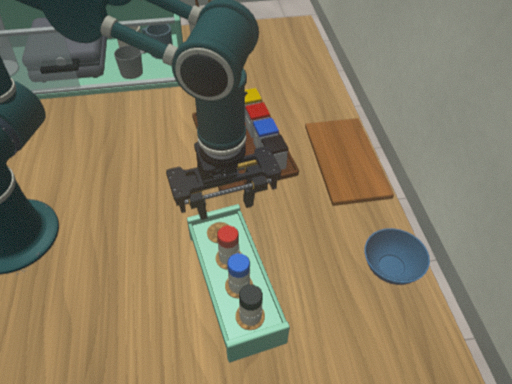

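View pics/t3.png

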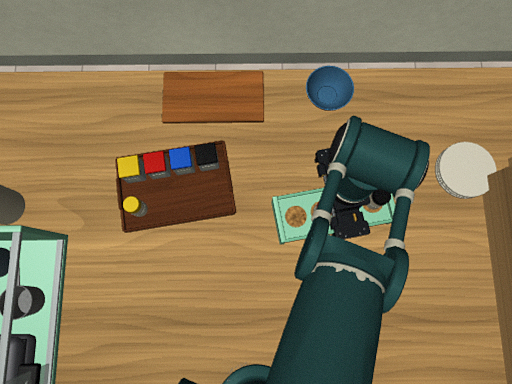

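Red, blue and black stand upright on seats 2–4 in the side view, at (228,240), (238,268) and (250,300). The tins are unmoved and only yellow is left.

```bash
python3 - <<'E'
from h import *
if pick('y') and place('y'):
    release('y')
    env.move_to([.40,.20,.35],rot(AT))
for n in("top","side"):
    cv2.imwrite(f"pics/{n}4.png",env.capture(n)[...,::-1])
for k in Q: print(k,proj("top",[*Q[k],.150]),proj("side",[*Q[k],.150]))
print(env.read_time_s())
t=cv2.imread("pics/top4.png");s=cv2.imread("pics/side4.png")
cv2.imwrite("pics/t4c.png",cv2.resize(t[165:250,260:405],None,fx=5,fy=5,interpolation=cv2.INTER_CUBIC))
cv2.imwrite("pics/s4c.png",cv2.resize(s[195:360,170:310],None,fx=3.5,fy=3.5,interpolation=cv2.INTER_CUBIC))
E
```

```text
pick hit False [0.5200182  0.32099859 0.05674439]
width 0.0433661882040073
lifted 0.04320126331851154 [ 0.30742707 -0.13483504 -2.03809503] 44.2
place True [ 0.4872962  -0.11083913  0.11007953] [-0.12716206  1.0460252   4.07517293] 47.7083
released 49.575
k [382.24420154 195.07041213] [249.90646735 294.13670968]
b [354.6579405  200.26109386] [237.91299389 262.45122829]
r [326.78916249 205.40207281] [227.1361865  233.63021153]
y [299.05189363 210.65007903] [217.27800903 207.69626089]
50.9583
```

View pics/t4c.png

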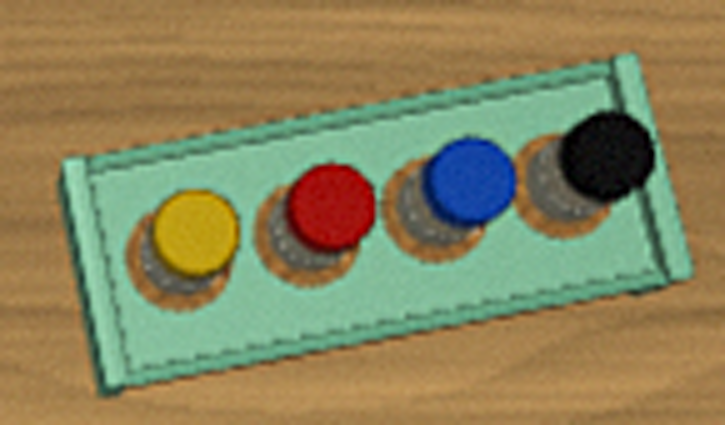

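View pics/s4c.png

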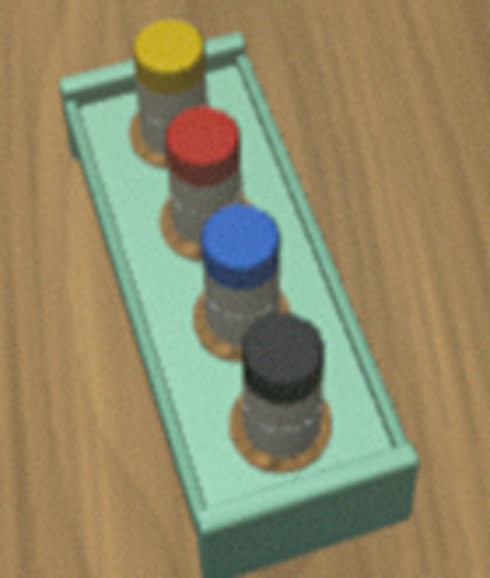

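View pics/top4.png

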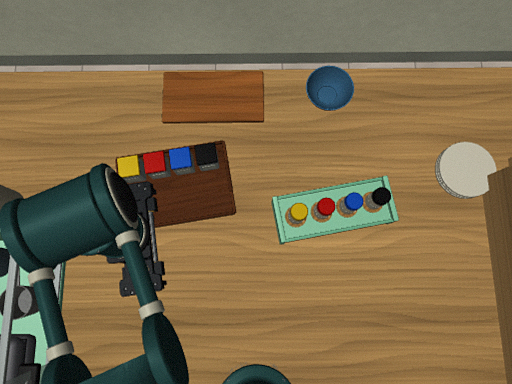

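In the top view the lids are at (299,211.6), (326.4,206.3), (354.2,201.3) and (381.4,196.2). Each is within about 1.3 px (roughly 3 mm) of where a centred jar would appear. Yellow, red, blue and black are upright in order, the tins have not moved and the arm is clear.

```bash
python3 - <<'E'
from bench import env
env.job_done(); print(env.read_time_s())
E
```

```text
the job is handed in; nothing more can be done
the job is handed in; nothing more can be done
```

All four jars are on the mint shelf, in the order they stood on the tray: yellow on seat 1, red on seat 2, blue on seat 3 and black on seat 4. I handed the job in at about 51 s; no verdict is reported.

**Moves:** Each jar was gripped across the row, lifted, and lowered slowly until contact. The contacts came at TCP heights of 0.1101–0.1102 m, against 0.110 m expected.

**Last checks:** The final top and side views show all four jars upright. Their lids are within about 1.3 px (roughly 3 mm) of where centred jars would appear. The tins look unmoved and the arm was clear of everything.

**Disagreements:**
- **Heights on the tray:** lids and tins measured about 1–12 mm lower than the stated sizes, depending on the views used.
- **Black jar's y:** single-view estimates, taken at the stated lid height, differed by up to 14 mm. I added a second wrist view and used the combined position.
- **Wrist check of black after placing:** its lid appeared about 5 px off the prediction. I put this down to the slanting view, and the final top view had it within about 1.4 px.

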